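# Unclamp the foam capital and hold its underside up to the scanner

### The arm

A 6-joint arm with a two-finger parallel gripper is mounted at the origin on the work surface. World frame = base frame: x ahead of the robot, y to its left, z up, the work surface at z = 0. Lengths are in m, angles in degrees, forces in N, time in s.
With the tool pointing down it reaches from about 0.425 to 0.925 m from the base axis. Payload 12.5 kg.
Tool frame: the origin (TCP) lies midway between the tips of the shut fingers; the grasp point (between the pads) lies 19 mm behind it (manip.grip_point_offset is the distance from the TCP to the grasp point, in m); z points along the fingers, y is the direction in which the jaws open and shut (so a half turn about z gives the same grasp; the last joint's range is limited). The gripper opens to 85 mm and grips with 20 to 120 N. Pads are 22 mm wide; open, the fingers measure 114 mm over their backs; the gripper's body (76 mm by 85 mm) begins 54 mm behind the grasp point. The pads swing forward as they close: fully open they stand 13 mm farther back than shut.
Start: joints at [69.007, 28.126, 89.318, -0, 62.55, -6.05], TCP at [0.161, 0.604, 0.231] pointing down, gripper open.
Joint ranges: [-177.58, 177.58], [-47.91, 125.51], [2.72, 160], [-65.01, 245.01], [3.68, 167.84], [-153.87, 153.87]. Speed limits (degrees/s): [127.2, 127.2, 159.86, 180, 180, 180].

### API

Orientations are given as [roll, pitch, yaw] about the fixed x, y, z axes, in that order (R = Rz(yaw) Ry(pitch) Rx(roll)).
In Python, from cell import manip gives the robot as it stands.
- The arm moves only by the tool move_arm, never from a script. Its arguments are lists of equal length, an entry for each row: "linear": the shift along the tool's x, y, z in units of 30 mm (1.0 is 30 mm), a list of three; "turn": the turn, a rotation vector about the tool's x, y, z in units of 5 degrees (1.0 is 5 degrees), a list of three; "jaw": the closure, from 0 (fully open) to 1 (shut). In form: {"linear": [[dx, dy, dz], ...], "turn": [[wx, wy, wz], ...], "jaw": [jaw, ...]}. A call has 1 to 12 rows; each row is the pose to reach, as a shift and turn from the pose commanded when the call began, along the tool's axes at that moment; what a row does not reach only later rows make up. A row lasts 1/12 s, in which the tool goes at most 41.7 mm and 7.16 degrees, less where a joint would pass 70% of its speed; a pose out of reach is approached as far as the arm can. A call with a gripper value outside its range is refused whole. The fingers move at their own pace and stop on an object; "grip_force" is the grip in N (left out, the last holds). Time passes only in rows, so rows that repeat a pose let the fingers close. It gives the time, the measured TCP pose, the force and the opening at its end, in the units of the state.
- manip.state(): the state, without advancing time (a new reading comes with each control period).
- manip.grab_frame(name): name is "scene" or "top" or "wrist"; returns the picture (420x560x3 uint8, red, green, blue); there is no depth.
- manip.camera_info(name): a dict with "K" (3x3 intrinsics, pixels), "R" (3x3) and "t" (3): a world point X has camera coordinates R X + t; the wrist camera has in their place "mount" (4x4, takes a point from camera to tool coordinates, whose origin is the TCP and whose axes are the flange's). Camera axes: x right, y down, z forward; pixel columns grow to the right and rows downward; lengths in m; the calibration is good to about 2 mm. The wrist camera is an equidistant fisheye: a pixel r from the principal point sees the ray r / f radians off the axis. A picture is of the moment at which its call begins: read the wrist's pose just before it. camera_info takes no time and is no camera call.
- manip.sign_off(): hands the job in, once; it reports no verdict.
The state is a dict: "t": time; "joint_positions": joint angles; "qd": joint speeds; "tau": joint torques, N m; "tool_pos": TCP position; "orientation": TCP orientation; "contact_force": force on the tool from outside, world axes, zero at the start; "wrist_torque": the same for the moment, N m; "gripper_width": finger opening in m.
Only numpy, scipy, OpenCV 4.12 (cv2) and the standard library are available. Lean on these libraries where they do the work, as an engineer would, in place of code of your own. Each camera call takes 0.05 s, during which the arm holds its last target. There are 200 camera calls.

### The job

The glued-up foam capital has set: swing the lever of the toggle clamp over to open the clamp fully, draw the capital up out of its gluing nest, then turn it and hold it up in the air in front of the scanner, with its underside facing the lenses squarely, centred in their view and about 20 cm from them. Finish still holding it there, steady, in the gripper for the scan; leave the clamp open, do not touch the scanner and do not disturb the other things on the bench.

Things in the scene. Friction and masses are not known exactly. Their poses are not given: they have to be found in the camera images.
- capital: Foam pilaster capital with two volutes, about 30 g, upright in the nest, axes as the nest's. Origin: centre of its underside; z up, x length, y thickness. Height 88 mm. Tenon 56 x 44 mm (x, y) up to z = 36, 30 mm of it in the nest; above, 46 mm thick in y with flat sides to grip: 66 mm at z = 36 to 43, 88 mm at the volutes (16 mm radius, x = +-28, z = 59), flat top slab 86 mm at z = 74 to 88.
- nest: Fixed plywood gluing fixture. Origin: on the table under the nest's centre; z up, x from nest to clamp. Board 250 x 100 x 12 mm (x -50 to 200). Nest frame 83 x 71 mm outside, 59 x 47 inside, floor at 12, rim at 42 mm height. On a riser at x 72 to 148, a toggle clamp: its level arm (16 mm wide, pivot at x 95, height 118) presses a pad on the capital's top; it is locked, only the lever lifts it.
- clamp_lever (a joint): Toggle clamp lever: 0 = shut, lever upright; grows as the lever swings away from the nest (to the nest's +x) and down, to its stop at 1.65 rad, fully open, lever just past level. Meanwhile the hold-down arm rises, slowly at first, past upright (1.75 rad, 10 degrees beyond), its end 225 mm above the table, clear of the nest. Stays where left; takes 1.5 to 3 N at the grip.
- clamp_hinge (a point): The axis on which the lever turns (axis along the nest's y), 115 mm from the nest's centre along its x, 134 mm above the table.
- clamp_grip (a point): A point on the axis of the lever, 85 mm from its hinge. The lever's round black rubber grip is 22 mm thick and runs from 40 to 125 mm from the hinge; when shut its top is 259 mm above the table.
- scanner: Desk scanner on a low tripod, standing fixed on the table at its far side. Origin: on the table, 330 mm in front of the lenses; the tripod (70 mm radius) stands 360 mm along its x. Its x points from the free space before the scanner to the scanner.
- scan_head: The scanner's head: a grey bar 45 x 200 x 50 mm (x, y, z) with three lenses in a row. Origin: centre of its front face, on the middle lens, 115 mm above the table. The head looks along its own -x, which rises 40 degrees above level, back towards the robot's side of the table; y runs along the bar.
- foam_hand: Bystander: carved lilac foam hand on a wrist block, 158 mm tall, standing. Origin under its centre.
- foam_stack: Bystander: lilac foam stack of mouldings, 66 x 58 x 102 mm, standing. Origin under its centre.
- foam_block: Bystander: lilac foam block 80 x 85 x 75 mm with a scroll in its sides. Origin under its centre.
- offcut: Bystander: stepped lilac foam offcut 45 x 110 x 38 mm. Origin under its centre.
- glue_bottle: Bystander: white glue bottle, 60 mm across, 155 mm tall, standing. Origin under its centre.
- brush: Bystander: flat brush 180 mm long, lying. Origin under its middle.
- rasp: Bystander: rasp with a wooden handle, 230 mm long, lying. Origin under its middle.
- pencil_mug: Bystander: empty white mug, 76 mm across, 92 mm tall, standing. Origin under its centre.
Not all that is in view belongs to the job. What is shaped like the capital but blue or red is not meant.

How it is judged:
By the outcome, as a careful person would: the job done as asked, in the order asked, and still so for the second after the job is handed in, while the arm keeps its last pose, push and grip.
It also fails if it takes over 58 s, if anything falls off the work surface, if the arm or the gripper's body presses on something with over 40 N, if the wrist force passes 120 N, or if a joint passes its speed limit or range.

## Working session

There is one attempt and no reset: what is moved stays moved. The work goes in short steps, Python scripts to look and compute and a tool call to move; the robot and the scene stay as the last step left them, time stands still between calls to the robot, and variables do not carry over. Pictures are saved under pics/ and viewed, about 8 in all and at most 12, crops included, and the job is handed in when it is done.

Besides the shell and the picture viewer there is one more tool, called in YAML: its name, and indented under it one key for each argument. move_arm: Moves the arm, as the interface text tells. Its arguments: {"type":"object","properties":{"linear":{"type":"array","items":{"type":"array","items":{"type":"number"}}},"turn":{"type":"array","items":{"type":"array","items":{"type":"number"}}},"jaw":{"type":"array","items":{"type":"number"}},"grip_force":{"type":"number"}},"required":["linear","turn","jaw"]}

```bash
ls; mkdir -p pics; python3 - <<'E'
from cell import manip
import cv2
for n in("scene","top"):
    f=manip.grab_frame(n); cv2.imwrite(f"pics/{n}0.png",cv2.resize(f[:,:,::-1],(800,600),interpolation=cv2.INTER_CUBIC))
    c=manip.camera_info(n);print(n,c)
print(manip.camera_info("wrist"));print(manip.state(),manip.grip_point_offset)
E
```

```text
pics
scene {'K': array([[446.44235127,   0.        , 284.95246883],
       [  0.        , 446.44235127, 207.87367455],
       [  0.        ,   0.        ,   1.        ]]), 'R': array([[ 0.09008147,  0.99581157, -0.01564116],
       [ 0.61036184, -0.06760997, -0.7892321 ],
       [-0.78698396,  0.06154842, -0.61389579]]), 't': array([-0.04880794, -0.22178625,  1.66598506])}
top {'K': array([[411.85810123,   0.        , 281.79090198],
       [  0.        , 411.85810123, 210.86202919],
       [  0.        ,   0.        ,   1.        ]]), 'R': array([[ 1.73706297e-02, -9.99848841e-01, -7.46438070e-04],
       [-9.80525426e-01, -1.68888455e-02, -1.95664650e-01],
       [ 1.95622467e-01,  4.13071969e-03, -9.80670581e-01]]), 't': array([-0.01725795,  0.5954198 ,  1.18777879])}
{'K': array([[325.1922621 ,   0.        , 278.52312149],
       [  0.        , 325.1922621 , 212.2512714 ],
       [  0.        ,   0.        ,   1.        ]]), 'mount': array([[ 4.49049018e-04, -9.55322472e-01, -2.95565176e-01,
         7.60510359e-02],
       [ 9.99999821e-01,  5.45599571e-04, -2.44191804e-04,
     
[... 171 characters left out ...]
   1.00000000e+00]])}
{'t': 0.1, 'joint_positions': array([ 6.90086634e+01,  2.81604977e+01,  8.93472323e+01, -4.49697398e-04,
        6.25505915e+01, -6.05011152e+00]), 'qd': array([ 0.12032637, -0.06171875, -0.01177411, -0.12067996, -0.01552914,
        0.03525636]), 'tau': array([ 3.10304036e-03, -6.19446588e+01, -2.62024927e+01, -2.31228643e-05,
        2.90635966e-03, -1.07239077e-05]), 'tool_pos': array([0.16104349, 0.60367904, 0.23078471]), 'orientation': array([-1.79941961e+02, -5.75034542e-03,  1.65058979e+02]), 'contact_force': array([ 0.55817223, -0.4902825 ,  0.51557322]), 'wrist_torque': array([-0.0387557 ,  0.01721082, -0.03747025]), 'gripper_width': 0.08523659184676805} 0.0187
```

View pics/scene0.png

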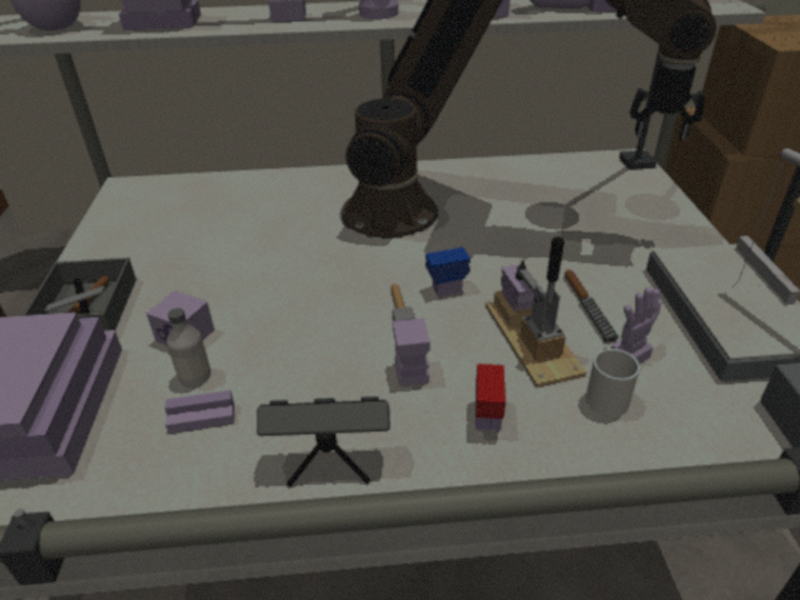

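View pics/top0.png

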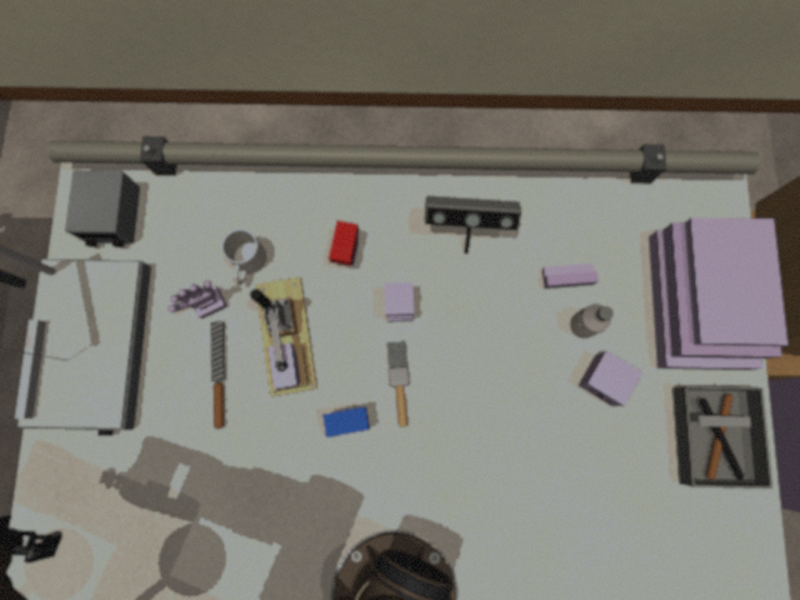

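The scene view shows the nest and clamp at about (535,310) and the scanner at (325,415). In the top view the nest is at (285,365), with its clamp towards (285,300), and the scanner head is at (472,213). Next I'll enlarge crops of both.

```bash
python3 - <<'E'
from cell import manip
import cv2,numpy as np
t=manip.grab_frame("top")[:,:,::-1]; s=manip.grab_frame("scene")[:,:,::-1]
cv2.imwrite("pics/rawtop.png",t);cv2.imwrite("pics/rawscene.png",s)
def cr(f,x,y,w,h,k): 
    g=cv2.resize(f[y:y+h,x:x+w],None,fx=k,fy=k,interpolation=cv2.INTER_CUBIC)
    return cv2.convertScaleAbs(g,alpha=1.3)
a=cr(t,170,185,60,100,6)   # 360x600
b=cr(t,290,125,80,60,5)  # 400x300
c=cr(s,330,160,80,60,5)    
c=cr(s,332,160,88,66,400/88)
cv2.imwrite("pics/crops.png",np.hstack([a,np.vstack([b,c])]))
print(a.shape,b.shape,c.shape)
E
```

```text
(600, 360, 3) (300, 400, 3) (300, 400, 3)
```

View pics/crops.png

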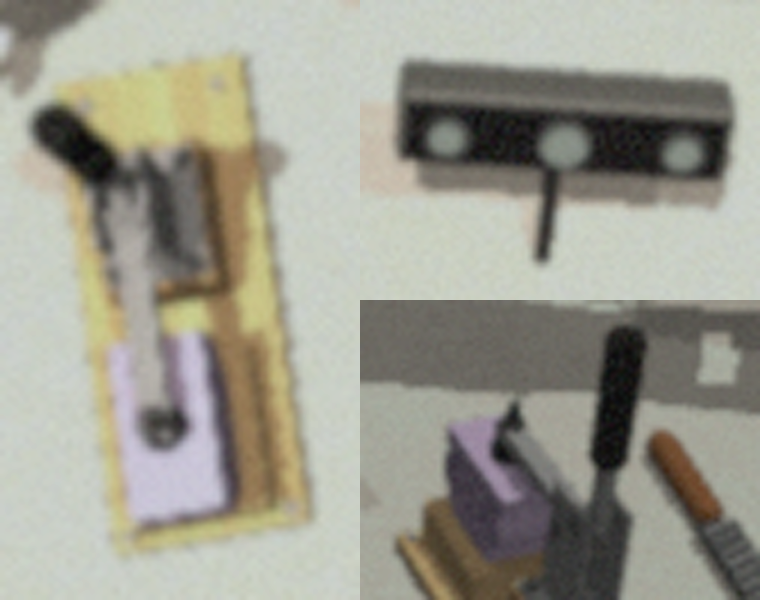

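The crops show the board corners at (55,88), (243,55), (311,520) and (117,553), and the lenses at (447,138), (565,144) and (684,154).

```bash
cat >h.py <<'E'
from cell import manip
import cv2,numpy as np
from scipy.spatial.transform import Rotation as Ro
def back(n,px,z):
    c=manip.camera_info(n);d=c["R"].T@np.linalg.inv(c["K"])@[px[0],px[1],1];o=-c["R"].T@c["t"]
    return o+d*(z-o[2])/d[2]
def proj(n,X):
    c=manip.camera_info(n);p=c["K"]@(c["R"]@X+c["t"]);return p[:2]/p[2]
def wproj(X,s):
    c=manip.camera_info("wrist");T=np.eye(4);T[:3,:3]=Ro.from_euler("xyz",s["orientation"],degrees=True).as_matrix();T[:3,3]=s["tool_pos"]
    p=np.linalg.inv(T@c["mount"])@np.append(X,1);p=p[:3];r=np.linalg.norm(p[:2]);th=np.arctan2(r,p[2])
    return c["K"][:2,2]+c["K"][0,0]*th*p[:2]/r
E
python3 - <<'E'
from h import *
q=lambda u,v,k,x,y:((u+.5)/k-.5+x,(v+.5)/k-.5+y)
B=np.array([back("top",q(u,v,6,170,185),.012) for u,v in[(55,88),(243,55),(311,520),(117,553)]]);print(B.round(4))
print([np.linalg.norm(B[i]-B[i-1]).round(4) for i in range(4)])
far=(B[0]+B[1])/2;near=(B[2]+B[3])/2
a=(far-near);b=B[0]-B[1]+B[3]-B[2];yaw1=np.degrees(np.arctan2(a[1],a[0]));yaw2=np.degrees(np.arctan2(b[1],b[0]))-90
print("yaw",yaw1,yaw2)
e=a/np.linalg.norm(a);ctr=B.mean(0);print("nest",ctr-e*.075)
L=np.array([back("top",q(u,v,5,290,125),.115) for u,v in[(87,138),(205,144),(324,154)]]);print("lens",L.round(4))
d=L[0]-L[2];print("scan yaw",np.degrees(np.arctan2(d[1],d[0]))-90)
E
```

```text
[[0.6368 0.3196 0.012 ]
 [0.6563 0.2214 0.012 ]
 [0.4138 0.1743 0.012 ]
 [0.3955 0.272  0.012 ]]
[np.float64(0.2459), np.float64(0.1001), np.float64(0.2471), np.float64(0.0994)]
yaw 11.068831805409486 10.941369843522693
nest [0.45199511 0.23243333 0.012     ]
lens [[ 0.7635 -0.079   0.115 ]
 [ 0.7609 -0.1491  0.115 ]
 [ 0.7559 -0.2197  0.115 ]]
scan yaw -3.0761916519474255
```

```bash
cat >>h.py <<'E'
N=np.array([.452,.2324,0]);YN=11.
def nest(x,y,z): c,s=np.cos(np.radians(YN)),np.sin(np.radians(YN));return N+[c*x-s*y,s*x+c*y,z]
def Rn(tilt=0,yaw=None):  # tool down, tool x to nest -x; tilt>0 leans the gripper top to nest +x
    return Ro.from_euler("z",YN if yaw is None else yaw,degrees=True)*Ro.from_euler("y",tilt,degrees=True)*Ro.from_euler("xyz",[180,0,180],degrees=True)
def rows(ps,s=None,base=None):
    s=s or manip.state();p0,R0=base or (s["tool_pos"],Ro.from_euler("xyz",s["orientation"],degrees=True))
    for p,R in ps: print((R0.inv().apply(p-p0)/.03).round(2).tolist(),np.round(np.degrees((R0.inv()*R).as_rotvec())/5,2).tolist())
E
python3 - <<'E'
from h import *
print(manip.state()["tool_pos"],Rn().as_euler("xyz",degrees=True))
rows([(nest(.08,0,.34),Rn())])
E
```

```text
[0.16109456 0.6037599  0.23099748] [-180.    0. -169.]
[-14.96, -8.3, -3.63] [-0.01, -0.0, -5.19]
```

move_arm:
  linear:
    - [-1,-0.5,-1]
    - [-14.96,-8.3,-3.63]
    - [-14.96,-8.3,-3.63]
    - [-14.96,-8.3,-3.63]
    - [-14.96,-8.3,-3.63]
    - [-14.96,-8.3,-3.63]
    - [-14.96,-8.3,-3.63]
    - [-14.96,-8.3,-3.63]
    - [-14.96,-8.3,-3.63]
    - [-14.96,-8.3,-3.63]
    - [-14.96,-8.3,-3.63]
    - [-14.96,-8.3,-3.63]
  turn:
    - [0,0,-1]
    - [0,0,-5.19]
    - [0,0,-5.19]
    - [0,0,-5.19]
    - [0,0,-5.19]
    - [0,0,-5.19]
    - [0,0,-5.19]
    - [0,0,-5.19]
    - [0,0,-5.19]
    - [0,0,-5.19]
    - [0,0,-5.19]
    - [0,0,-5.19]
  jaw: [1,1,1,1,1,1,1,1,1,1,1,1]
  grip_force: 30

```text
t: 1.2
tool_pos: [0.5056, 0.2711, 0.3345]
orientation: [180.0, 0.0, -169.0]
contact_force: [0.8, 0.3, 0.1]
gripper_width: -0.0001
```

```bash
python3 - <<'E'
from h import *
s=manip.state();print(s["tool_pos"],s["orientation"],s["gripper_width"],s["joint_positions"])
rows([(nest(.08,0,.34),Rn())])
E
```

```text
[0.50558307 0.27111916 0.33452085] [ 1.79993512e+02  4.78072021e-03 -1.68992478e+02] -6.910199367702303e-05 [ 2.16038391e+01  1.88704436e+01  8.82589142e+01  5.75382923e-03
  7.28647500e+01 -7.94053781e+01]
[-0.67, -0.93, -0.18] [0.0, 0.0, 0.0]
```

move_arm:
  linear:
    - [-0.67,-0.93,-0.18]
    - [-0.67,-0.93,-0.18]
    - [-0.67,-0.93,-0.18]
    - [-0.67,-0.93,-0.18]
  turn:
    - [0,0,0]
    - [0,0,0]
    - [0,0,0]
    - [0,0,0]
  jaw: [1,1,1,1]

```text
t: 1.53
tool_pos: [0.5292, 0.2494, 0.3391]
orientation: [180.0, -0.0, -169.0]
contact_force: [0.3, 0.4, 0.3]
gripper_width: -0.0001
```

```bash
python3 - <<'E'
from h import *
s=manip.state();f=manip.grab_frame("wrist")[:,:,::-1].copy();print(s["tool_pos"],s["orientation"])
f=cv2.convertScaleAbs(f,alpha=1.3)
g=cv2.resize(f,(800,600),interpolation=cv2.INTER_CUBIC)
P=[nest(x,y,.012) for x,y in[(-.05,-.05),(-.05,.05),(.2,.05),(.2,-.05)]]+[nest(.115,0,.259)]+[nest(x,y,.088+.012) for x in(-.043,.043) for y in(-.023,.023)]
for p in P: 
    u=wproj(p,s);print(u.round(1));cv2.circle(g,tuple(int(round((a+.5)*800/560)) for a in u),4,(0,255,0),1)
cv2.imwrite("pics/w1.png",g)
E
```

```text
[0.52921567 0.24936268 0.33913067] [ 1.79989771e+02 -4.45170565e-02 -1.69019289e+02]
[241.8  78.9]
[312.2  78.9]
[308.9 243.7]
[245.3 243.6]
[275.7 265.7]
[256.7  76.1]
[296.6  76.1]
[257.1 148.8]
[296.2 148.8]
```

View pics/w1.png

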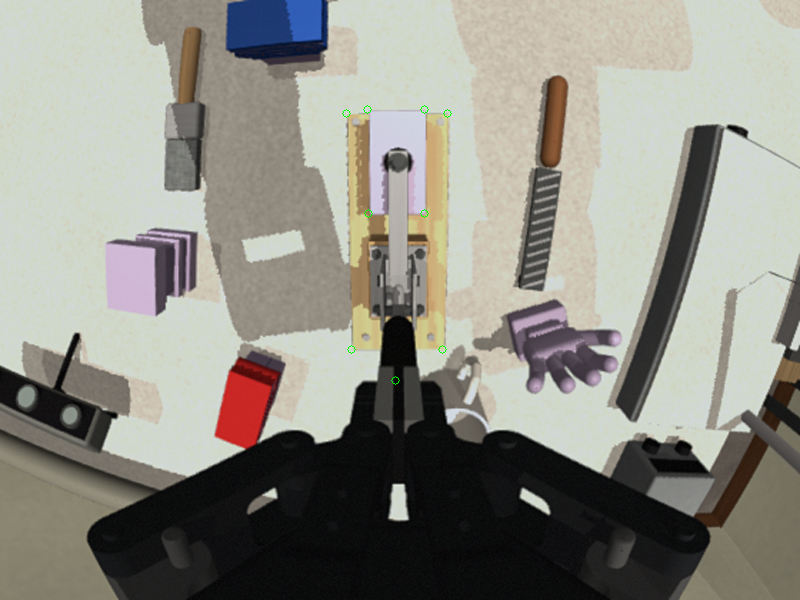

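The overlay matches: the predicted board and capital corners fall on the picture, and the lever is at (398,345) in front of the fingers. Now I'll plan the descent and the lever arc.

```bash
python3 - <<'E'
from h import *
s=manip.state()
rows([(nest(.078,.0,.236),Rn())])
def T(f,r=.1):
    a=np.radians(f);return nest(.115+r*np.sin(a)-.011*np.cos(a)-.011,0,.134+r*np.cos(a)+.011*np.sin(a)),Rn(max(0,f-20)*15/75)
b=(nest(.078,0,.236),Rn())
print("sweep");rows([T(f) for f in range(0,60,5)],base=b)
print("s2");rows([T(f) for f in(60,65,70,75,80,85,88,90,92,94)],base=T(55))
E
```

```text
[0.02, -0.08, 3.44] [0.0, -0.01, 0.01]
sweep
[-0.5, -0.0, 0.07] [0.0, 0.0, 0.0]
[-0.79, -0.0, 0.05] [0.0, 0.0, 0.0]
[-1.08, 0.0, 0.05] [0.0, 0.0, 0.0]
[-1.38, 0.0, 0.09] [0.0, 0.0, 0.0]
[-1.66, 0.0, 0.14] [0.0, 0.0, 0.0]
[-1.94, 0.0, 0.22] [0.0, 0.2, 0.0]
[-2.22, 0.0, 0.33] [0.0, 0.4, 0.0]
[-2.48, 0.0, 0.46] [0.0, 0.6, -0.0]
[-2.73, 0.0, 0.61] [0.0, 0.8, 0.0]
[-2.96, 0.0, 0.78] [0.0, 1.0, 0.0]
[-3.18, -0.0, 0.98] [0.0, 1.2, 0.0]
[-3.39, 0.0, 1.19] [0.0, 1.4, 0.0]
s2
[-0.21, -0.0, 0.2] [0.0, 0.2, 0.0]
[-0.4, 0.0, 0.43] [0.0, 0.4, 0.0]
[-0.57, -0.0, 0.66] [0.0, 0.6, 0.0]
[-0.72, 0.0, 0.91] [0.0, 0.8, 0.0]
[-0.85, 0.0, 1.18] [0.0, 1.0, 0.0]
[-0.95, 0.0, 1.45] [0.0, 1.2, 0.0]
[-1.0, -0.0, 1.62] [0.0, 1.32, 0.0]
[-1.03, 0.0, 1.73] [0.0, 1.4, 0.0]
[-1.06, 0.0, 1.85] [0.0, 1.48, 0.0]
[-1.08, 0.0, 1.96] [0.0, 1.56, 0.0]
```

move_arm:
  linear:
    - [0.02,-0.08,1.2]
    - [0.02,-0.08,2.3]
    - [0.02,-0.08,3.44]
    - [0.02,-0.08,3.44]
    - [0.02,-0.08,3.44]
  turn:
    - [0,0,0]
    - [0,0,0]
    - [0,0,0]
    - [0,0,0]
    - [0,0,0]
  jaw: [1,1,1,1,1]

```text
t: 2.0
tool_pos: [0.5285, 0.2477, 0.236]
orientation: [-180.0, -0.1, -168.9]
contact_force: [0.4, 0.3, 0.8]
gripper_width: 0.0002
```

move_arm:
  linear:
    - [-0.5,0,0.07]
    - [-0.79,0,0.05]
    - [-1.08,0,0.05]
    - [-1.38,0,0.09]
    - [-1.66,0,0.14]
    - [-1.94,0,0.22]
    - [-2.22,0,0.33]
    - [-2.48,0,0.46]
    - [-2.73,0,0.61]
    - [-2.96,0,0.78]
    - [-3.18,0,0.98]
    - [-3.39,0,1.19]
  turn:
    - [0,0,0]
    - [0,0,0]
    - [0,0,0]
    - [0,0,0]
    - [0,0,0]
    - [0,0.2,0]
    - [0,0.4,0]
    - [0,0.6,0]
    - [0,0.8,0]
    - [0,1.0,0]
    - [0,1.2,0]
    - [0,1.4,0]
  jaw: [1,1,1,1,1,1,1,1,1,1,1,1]

```text
t: 3.0
tool_pos: [0.6302, 0.2664, 0.2006]
orientation: [180.0, -7.0, -169.0]
contact_force: [0.2, 0.2, 2.0]
gripper_width: -0.0001
```

```bash
python3 - <<'E'
from h import *
s=manip.state();print(s["tool_pos"],s["orientation"],s["contact_force"])
def T(f,r=.1):
    a=np.radians(f);return nest(.115+r*np.sin(a)-.011*np.cos(a)-.011,0,.134+r*np.cos(a)+.011*np.sin(a)),Rn(max(0,f-20)*15/75)
print(T(55)[0])
f=manip.grab_frame("scene")[150:290,300:460,::-1];cv2.imwrite("pics/s1.png",cv2.convertScaleAbs(cv2.resize(f,None,fx=4,fy=4,interpolation=cv2.INTER_CUBIC),alpha=1.4))
E
```

```text
[0.63019307 0.26637879 0.20061309] [ 179.9931584    -7.00709724 -168.99906874] [0.18576089 0.18152256 2.00244291]
[0.628306   0.26667041 0.20036832]
```

View pics/s1.png

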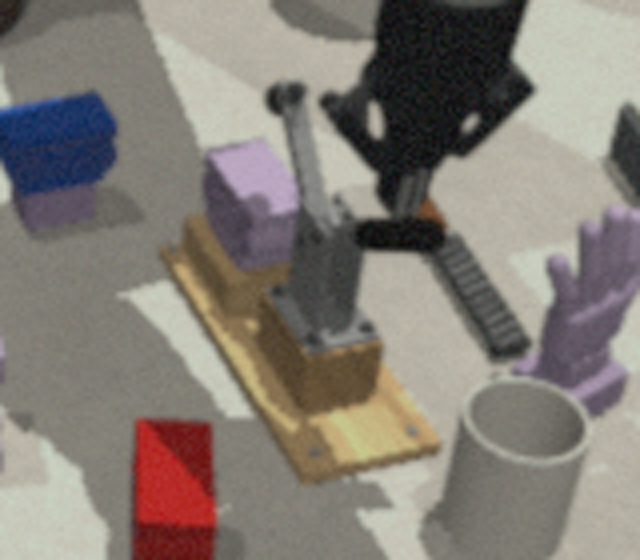

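The picture shows the lever half over, with the grip at (400,235) under the fingertips, and the hold-down arm rising at (300,150). I'll continue.

move_arm:
  linear:
    - [-0.21,0,0.2]
    - [-0.4,0,0.43]
    - [-0.57,0,0.66]
    - [-0.72,0,0.91]
    - [-0.85,0,1.18]
    - [-0.95,0,1.45]
    - [-1.0,0,1.62]
    - [-1.03,0,1.73]
    - [-1.06,0,1.85]
    - [-1.06,0,1.92]
    - [-1.06,0,1.92]
  turn:
    - [0,0.2,0]
    - [0,0.4,0]
    - [0,0.6,0]
    - [0,0.8,0]
    - [0,1.0,0]
    - [0,1.2,0]
    - [0,1.32,0]
    - [0,1.4,0]
    - [0,1.48,0]
    - [0,1.48,0]
    - [0,1.48,0]
  jaw: [1,1,1,1,1,1,1,1,1,1,1]

```text
t: 3.97
tool_pos: [0.6533, 0.271, 0.1395]
orientation: [180.0, -14.4, -169.0]
contact_force: [0.1, 0.2, 0.6]
gripper_width: -0.0002
```

```bash
python3 - <<'E'
from h import *
s=manip.state();print(s["tool_pos"],s["orientation"],s["contact_force"])
R=Ro.from_euler("xyz",s["orientation"],degrees=True);print("down 1 unit/3:",(R.inv().apply([0,0,-.003])/.03).round(3))
E
```

```text
[0.65333543 0.27099611 0.13945492] [ 179.99553358  -14.38506954 -168.98845663] [0.12095823 0.18286251 0.5944931 ]
down 1 unit/3: [-0.025 -0.     0.097]
```

move_arm:
  linear:
    - [-0.01,0,0.05]
    - [-0.025,0,0.1]
    - [-0.025,0,0.1]
  turn:
    - [0,0,0]
    - [0,0,0]
    - [0,0,0]
  jaw: [1,1,1]

```text
t: 4.22
tool_pos: [0.6535, 0.2711, 0.1385]
orientation: [180.0, -14.3, -169.0]
contact_force: [-2.5, 0.5, 10.1]
gripper_width: -0.0002
```

move_arm:
  linear:
    - [-0.01,0,0.05]
    - [-0.025,0,0.1]
    - [-0.025,0,0.1]
  turn:
    - [0,0,0]
    - [0,0,0]
    - [0,0,0]
  jaw: [1,1,1]

```text
t: 4.47
tool_pos: [0.6535, 0.2712, 0.1379]
orientation: [180.0, -14.2, -169.0]
contact_force: [-6.2, -2.0, 25.4]
gripper_width: -0.0001
```

The lever is at its stop: 25 N with no further travel. Now I'll retreat up and plan the move over the nest.

```bash
python3 - <<'E'
from h import *
s=manip.state();p=s["tool_pos"]
R=Ro.from_euler("xyz",s["orientation"],degrees=True)
rows([(p+[.002,0,.05],R),(p+[.002,0,.17],R),(nest(.15,0,.32),Rn()),(nest(0,0,.3),Rn()),(nest(0,0,.18),Rn())])
E
```

```text
[0.35, -0.01, -1.63] [0.0, 0.0, 0.0]
[1.33, -0.01, -5.51] [0.0, 0.0, 0.0]
[3.28, 0.02, -5.43] [0.01, -2.84, 0.01]
[7.96, 0.02, -3.56] [0.01, -2.84, 0.01]
[6.98, 0.02, 0.32] [0.01, -2.84, 0.01]
```

move_arm:
  linear:
    - [0.15,0,-0.6]
    - [0.35,0,-1.63]
    - [0.6,0,-2.7]
    - [1.0,0,-4.0]
    - [1.33,0,-5.51]
    - [2.3,0,-5.5]
    - [3.28,0,-5.43]
    - [4.6,0,-5.0]
    - [5.8,0,-4.5]
    - [7.0,0,-3.9]
    - [7.96,0.02,-3.56]
    - [7.96,0.02,-3.56]
  turn:
    - [0,0,0]
    - [0,0,0]
    - [0,0,0]
    - [0,0,0]
    - [0,0,0]
    - [0,-1.4,0]
    - [0,-2.84,0]
    - [0,-2.84,0]
    - [0,-2.84,0]
    - [0,-2.84,0]
    - [0,-2.84,0]
    - [0,-2.84,0]
  jaw: [1,1,1,1,1,0,0,0,0,0,0,0]

```text
t: 5.47
tool_pos: [0.447, 0.2315, 0.2965]
orientation: [180.0, -0.3, -168.9]
contact_force: [0.5, -0.3, -0.0]
gripper_width: 0.0832
```

```bash
python3 - <<'E'
from h import *
s=manip.state();f=manip.grab_frame("wrist")[:,:,::-1].copy();print(s["tool_pos"],s["orientation"],s["contact_force"],s["gripper_width"])
g=cv2.resize(cv2.convertScaleAbs(f,alpha=1.3),(800,600),interpolation=cv2.INTER_CUBIC)
for p in [nest(x,y,.1) for x in(-.043,.043) for y in(-.023,.023)]: 
    u=wproj(p,s);cv2.circle(g,tuple(int(round((a+.5)*800/560)) for a in u),4,(0,255,0),1)
h=cv2.resize(manip.grab_frame("scene")[150:290,300:460,::-1],(400,350))
g=g[:,200:600]; g=np.hstack([g,np.vstack([cv2.convertScaleAbs(h,alpha=1.4),np.zeros((250,400,3),np.uint8)])])
cv2.imwrite("pics/w2.png",g)
rows([(nest(0,0,.057),Rn())])
E
```

```text
[0.44699699 0.23152984 0.29654539] [ 179.99886768   -0.28320224 -168.93296433] [ 0.54491248 -0.32039608 -0.00899529] 0.08323619434078408
[-0.03, -0.01, 8.01] [0.0, -0.02, 0.01]
```

View pics/w2.png

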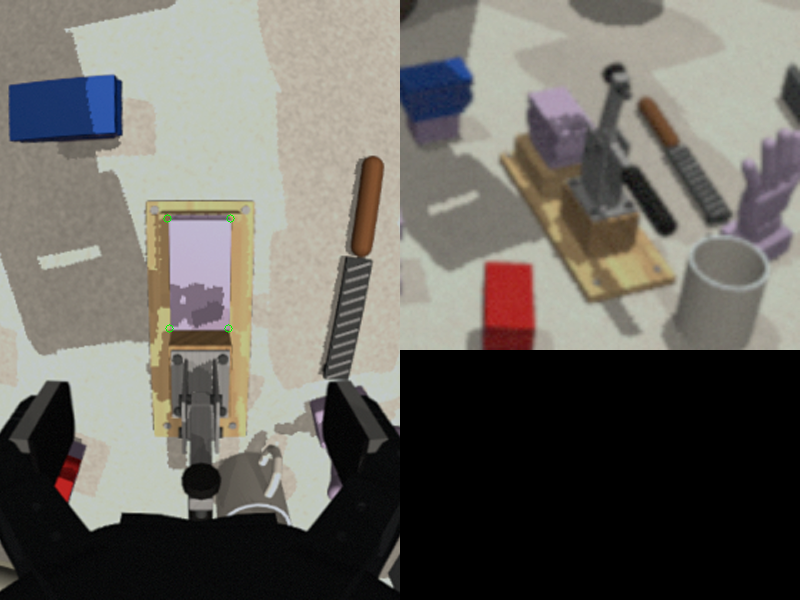

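The picture shows the clamp fully open, with the lever below level and the arm past upright. The capital's top lies within about 1 mm of the prediction, so I'll descend and grip.

move_arm:
  linear:
    - [-0.01,0.02,1.2]
    - [-0.01,0.02,2.4]
    - [0.0,0.02,3.6]
    - [0.0,0.02,4.8]
    - [0.0,0.02,6.0]
    - [0.0,0.02,6.7]
    - [0.0,0.02,7.3]
    - [0.0,0.02,7.8]
    - [0.0,0.02,8.0]
    - [0.0,0.02,8.0]
    - [0.0,0.02,8.0]
  turn:
    - [0,0,0]
    - [0,0,0]
    - [0,0,0]
    - [0,0,0]
    - [0,0,0]
    - [0,0,0]
    - [0,0,0]
    - [0,0,0]
    - [0,0,0]
    - [0,0,0]
    - [0,0,0]
  jaw: [0,0,0,0,0,0,0,0,0,0,0]

```text
t: 6.48
tool_pos: [0.452, 0.233, 0.0563]
orientation: [180.0, -0.2, -169.0]
contact_force: [0.7, -0.1, 0.7]
gripper_width: 0.0854
```

move_arm:
  linear:
    - [0,0,0]
    - [0,0,0]
    - [0,0,0]
    - [0,0,0]
    - [0,0,0]
    - [0,0,0]
    - [0,0,0]
    - [0,0,0]
  turn:
    - [0,0,0]
    - [0,0,0]
    - [0,0,0]
    - [0,0,0]
    - [0,0,0]
    - [0,0,0]
    - [0,0,0]
    - [0,0,0]
  jaw: [0.5,0.6,0.7,0.8,0.8,0.8,0.8,0.8]
  grip_force: 25

```text
t: 7.15
tool_pos: [0.4517, 0.233, 0.057]
orientation: [180.0, -0.1, -169.0]
contact_force: [-0.9, 0.7, 6.2]
gripper_width: 0.0455
```

move_arm:
  linear:
    - [0,0,-0.15]
    - [0,0,-0.3]
    - [0,0,-0.5]
    - [0,0,-0.75]
    - [0,0,-1.0]
    - [0,0,-1.25]
    - [0,0,-1.5]
    - [0,0,-2.0]
    - [0,0,-2.8]
    - [0,0,-3.6]
    - [0,0,-4.4]
    - [0,0,-5.0]
  turn:
    - [0,0,0]
    - [0,0,0]
    - [0,0,0]
    - [0,0,0]
    - [0,0,0]
    - [0,0,0]
    - [0,0,0]
    - [0,0,0]
    - [0,0,0]
    - [0,0,0]
    - [0,0,0]
    - [0,0,0]
  jaw: [0.8,0.8,0.8,0.8,0.8,0.8,0.8,0.8,0.8,0.8,0.8,0.8]

```text
t: 8.15
tool_pos: [0.4519, 0.233, 0.2087]
orientation: [180.0, -0.1, -169.0]
contact_force: [0.2, 0.3, 0.0]
gripper_width: 0.0456
```

move_arm:
  linear:
    - [0,0,-0.8]
    - [0,0,-1.6]
    - [0,0,-2.4]
    - [0,0,-3.2]
    - [0,0,-4.0]
    - [0,0,-4.0]
  turn:
    - [0,0,0]
    - [0,0,0]
    - [0,0,0]
    - [0,0,0]
    - [0,0,0]
    - [0,0,0]
  jaw: [0.8,0.8,0.8,0.8,0.8,0.8]

```text
t: 8.65
tool_pos: [0.453, 0.2334, 0.3311]
orientation: [179.9, 0.2, -169.0]
contact_force: [0.2, 0.4, 0.3]
gripper_width: 0.046
```

```bash
cat >>h.py <<'E'
def target(off=.045,lens=np.array([.760,-.149,.115]),yaw=-3.,dist=.2):
    c,s=np.cos(np.radians(yaw)),np.sin(np.radians(yaw));k=np.radians(40)
    d=np.array([-c*np.cos(k),-s*np.cos(k),np.sin(k)])   # view direction
    R=Ro.from_euler("z",yaw,degrees=True)*Ro.from_euler("y",-50,degrees=True)*Ro.from_euler("xyz",[180,0,180],degrees=True)
    return lens+d*(dist+off),R,d
E
python3 - <<'E'
from h import *
s=manip.state();print(s["tool_pos"],s["orientation"],s["contact_force"],s["gripper_width"],s["joint_positions"])
p,R,d=target();print(p,R.as_matrix().round(2),-d)
rows([(np.array([.45,0,.38]),Rn(0,-3)),(p-[.05,0,-.05],R),(p,R)])
f=manip.grab_frame("wrist")[:,:,::-1].copy()
g=cv2.resize(cv2.convertScaleAbs(f,alpha=1.3)[60:420,100:460],(400,400),interpolation=cv2.INTER_CUBIC)
h=cv2.resize(cv2.convertScaleAbs(manip.grab_frame("scene")[90:230,260:420,::-1],alpha=1.5),(400,350));h=np.vstack([h,np.zeros((50,400,3),np.uint8)])
cv2.imwrite("pics/w3.png",np.hstack([g,h]))
E
```

```text
[0.45300532 0.23338182 0.33109508] [ 179.93549602    0.19742544 -168.98760507] [0.21690327 0.37257259 0.2545751 ] 0.046039858905086696 [ 1.98096320e+01  1.31295647e+01  9.69932683e+01  3.57796627e-02
  6.96722026e+01 -8.12152436e+01]
[ 0.57257632 -0.13917754  0.27248296] [[-0.64  0.05  0.76]
 [ 0.03  1.   -0.04]
 [-0.77  0.   -0.64]] [ 0.76499461 -0.04009167 -0.64278761]
[1.58, -7.62, -1.64] [0.02, 0.04, 2.8]
[0.1, -12.63, 0.27] [1.24, -9.91, 2.61]
[-1.53, -12.95, 1.94] [1.24, -9.91, 2.61]
```

View pics/w3.png

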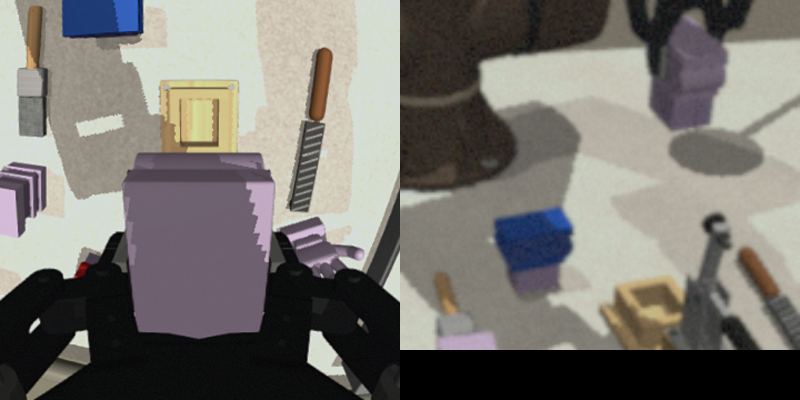

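The capital hangs straight in the jaws, the nest is empty, and the clamp stays open. Now I'll move to a via point before turning.

move_arm:
  linear:
    - [0.2,-0.9,-0.2]
    - [0.4,-1.9,-0.4]
    - [0.6,-2.9,-0.6]
    - [0.8,-3.9,-0.8]
    - [1.0,-4.9,-1.0]
    - [1.2,-5.9,-1.3]
    - [1.4,-6.9,-1.5]
    - [1.58,-7.62,-1.64]
    - [1.58,-7.62,-1.64]
    - [1.58,-7.62,-1.64]
  turn:
    - [0,0,0.3]
    - [0,0,0.6]
    - [0,0,1.0]
    - [0,0,1.4]
    - [0,0,1.8]
    - [0,0,2.2]
    - [0,0,2.5]
    - [0,0,2.8]
    - [0,0,2.8]
    - [0,0,2.8]
  jaw: [0.8,0.8,0.8,0.8,0.8,0.8,0.8,0.8,0.8,0.8]

```text
t: 9.58
tool_pos: [0.4492, -0.0012, 0.3748]
orientation: [-180.0, -0.3, 176.9]
contact_force: [-0.3, 0.4, -0.2]
gripper_width: 0.0455
```

```bash
python3 - <<'E'
from h import *
s=manip.state();print(s["tool_pos"],s["orientation"],s["gripper_width"],s["joint_positions"])
p,R,d=target();q=p-[.05,0,-.03]
sc=lambda a:Rn(-a,-3)
a,b=s["tool_pos"],q
rows([(a+(b-a)*t,sc(50*t)) for t in np.linspace(.1,1,10)])
E
```

```text
[ 0.44915041 -0.00116009  0.37479269] [-179.97124821   -0.27629557  176.88322886] 0.04551127134165262 [-8.55345973e+00  5.92913254e+00  9.94224983e+01 -5.67544352e-02
  7.49207049e+01 -9.54218627e+01]
[-0.27, -0.45, 0.24] [-0.01, -1.06, -0.02]
[-0.54, -0.89, 0.48] [-0.01, -2.06, -0.02]
[-0.81, -1.34, 0.72] [-0.01, -3.06, -0.02]
[-1.08, -1.78, 0.96] [-0.01, -4.06, -0.02]
[-1.35, -2.23, 1.2] [-0.01, -5.06, -0.02]
[-1.62, -2.68, 1.44] [-0.01, -6.06, -0.02]
[-1.89, -3.12, 1.68] [-0.01, -7.06, -0.02]
[-2.16, -3.57, 1.92] [-0.01, -8.06, -0.02]
[-2.44, -4.01, 2.16] [-0.01, -9.06, -0.02]
[-2.71, -4.46, 2.4] [-0.02, -10.06, -0.02]
```

move_arm:
  linear:
    - [-0.27,-0.45,0.24]
    - [-0.54,-0.89,0.48]
    - [-0.81,-1.34,0.72]
    - [-1.08,-1.78,0.96]
    - [-1.35,-2.23,1.2]
    - [-1.62,-2.68,1.44]
    - [-1.89,-3.12,1.68]
    - [-2.16,-3.57,1.92]
    - [-2.44,-4.01,2.16]
    - [-2.71,-4.46,2.4]
    - [-2.71,-4.46,2.4]
    - [-2.71,-4.46,2.4]
  turn:
    - [0,-1.06,0]
    - [0,-2.06,0]
    - [0,-3.06,0]
    - [0,-4.06,0]
    - [0,-5.06,0]
    - [0,-6.06,0]
    - [0,-7.06,0]
    - [0,-8.06,0]
    - [0,-9.06,0]
    - [0,-10.06,0]
    - [0,-10.06,0]
    - [0,-10.06,0]
  jaw: [0.8,0.8,0.8,0.8,0.8,0.8,0.8,0.8,0.8,0.8,0.8,0.8]

```text
t: 10.58
tool_pos: [0.5377, -0.1123, 0.3462]
orientation: [-178.9, 46.5, 176.0]
contact_force: [0.0, 0.2, -1.1]
gripper_width: 0.0454
```

```bash
python3 - <<'E'
from h import *
s=manip.state();print(s["tool_pos"],s["orientation"],s["gripper_width"],s["joint_positions"])
p,R,d=target();print(p,R.as_euler("xyz",degrees=True));rows([(p,R)])
f=cv2.convertScaleAbs(manip.grab_frame("wrist")[:,:,::-1],alpha=1.3);t=cv2.convertScaleAbs(manip.grab_frame("top")[120:300,250:450,::-1],alpha=1.3)
L=np.array([.760,-.149,.115]);u=wproj(L,s);print("lens wrist px",u)
f=np.ascontiguousarray(f);cv2.circle(f,tuple(np.int32(u.round())),4,(0,255,0),1)
cv2.imwrite("pics/w4.png",np.hstack([cv2.resize(f,(450,360)),cv2.resize(t,(350,360))]))
E
```

```text
[ 0.53769672 -0.11228602  0.3461934 ] [-178.94386617   46.47557081  176.01901654] 0.04543223350055079 [ -25.3806867     3.80887436  119.24465325   50.30836635   18.75079626
 -153.79629516]
[ 0.57257632 -0.13917754  0.27248296] [180.  50. 177.]
[0.94, -0.77, 2.59] [-0.36, -0.71, -0.12]
lens wrist px [267.77914739 157.77464417]
```

View pics/w4.png

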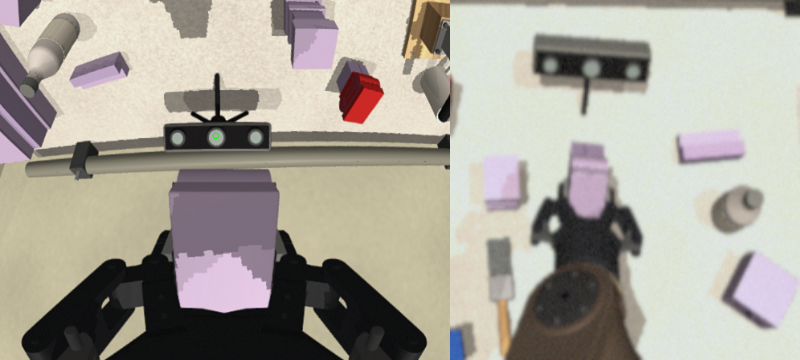

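The predicted lens position falls on the middle lens, at (216,136), and the capital sits square in the jaws. Joint 6 is at its limit, though. Roll about the view axis is free, so I'll roll +90° about tool z.

move_arm:
  linear:
    - [0,0,0]
    - [0,0,0]
    - [0,0,0]
    - [0,0,0]
    - [0,0,0]
    - [0,0,0]
    - [0,0,0]
    - [0,0,0]
    - [0,0,0]
    - [0,0,0]
    - [0,0,0]
    - [0,0,0]
  turn:
    - [0,0,1.3]
    - [0,0,2.7]
    - [0,0,4.1]
    - [0,0,5.5]
    - [0,0,6.9]
    - [0,0,8.3]
    - [0,0,9.7]
    - [0,0,11.1]
    - [0,0,12.5]
    - [0,0,13.9]
    - [0,0,15.3]
    - [0,0,16.6]
  jaw: [0.8,0.8,0.8,0.8,0.8,0.8,0.8,0.8,0.8,0.8,0.8,0.8]

```text
t: 11.68
tool_pos: [0.5374, -0.1129, 0.3463]
orientation: [133.8, 5.6, 89.8]
contact_force: [-0.2, -0.3, -1.0]
gripper_width: 0.0456
```

```bash
python3 - <<'E'
from h import *
s=manip.state();print(s["tool_pos"],s["orientation"],s["gripper_width"],s["joint_positions"])
p,R,d=target();R=R*Ro.from_euler("z",90,degrees=True);print(p,R.as_euler("xyz",degrees=True));rows([(p+.03*d,R),(p,R)])
E
```

```text
[ 0.53737459 -0.1129152   0.34633081] [133.75657608   5.55288178  89.77322481] 0.04559945366722735 [-25.45569118   3.7797195  119.26175048  50.31580567  18.74632472
 -70.45803032]
[ 0.57257632 -0.13917754  0.27248296] [ 1.30000000e+02 -1.27222187e-14  8.70000000e+01]
[-0.65, -1.08, 1.61] [-0.72, 0.33, 1.2]
[-0.63, -1.02, 2.6] [-0.72, 0.33, 1.2]
```

move_arm:
  linear:
    - [-0.16,-0.27,0.4]
    - [-0.32,-0.54,0.8]
    - [-0.5,-0.8,1.2]
    - [-0.65,-1.08,1.61]
    - [-0.64,-1.06,1.9]
    - [-0.63,-1.04,2.2]
    - [-0.63,-1.02,2.5]
    - [-0.63,-1.02,2.6]
    - [-0.63,-1.02,2.6]
    - [-0.63,-1.02,2.6]
    - [-0.63,-1.02,2.6]
    - [-0.63,-1.02,2.6]
  turn:
    - [-0.2,0.1,0.3]
    - [-0.4,0.2,0.6]
    - [-0.6,0.3,0.9]
    - [-0.72,0.33,1.2]
    - [-0.72,0.33,1.2]
    - [-0.72,0.33,1.2]
    - [-0.72,0.33,1.2]
    - [-0.72,0.33,1.2]
    - [-0.72,0.33,1.2]
    - [-0.72,0.33,1.2]
    - [-0.72,0.33,1.2]
    - [-0.72,0.33,1.2]
  jaw: [0.8,0.8,0.8,0.8,0.8,0.8,0.8,0.8,0.8,0.8,0.8,0.8]

```text
t: 12.68
tool_pos: [0.5729, -0.14, 0.2735]
orientation: [129.9, 0.2, 87.1]
contact_force: [0.6, 0.3, -0.9]
gripper_width: 0.0456
```

```bash
python3 - <<'E'
from h import *
s=manip.state();print(s["tool_pos"],s["orientation"],s["gripper_width"],s["joint_positions"],s["contact_force"])
p,R,d=target();R=R*Ro.from_euler("z",90,degrees=True);rows([(p,R)])
Rm=R.as_matrix();und=s["tool_pos"]+.045*Ro.from_euler("xyz",s["orientation"],degrees=True).as_matrix()[:,2]
cx=Rm[:,1];print(cx)
def ov(n,a,y,x,h,w,W,H):
    f=np.ascontiguousarray(cv2.resize(cv2.convertScaleAbs(manip.grab_frame(n)[y:y+h,x:x+w,::-1],alpha=1.4),(W,H),interpolation=cv2.INTER_CUBIC))
    for P in a:
        u=proj(n,P);cv2.circle(f,(int((u[0]-x+.5)*W/w),int((u[1]-y+.5)*H/h)),4,(0,255,0),1)
    return f
t=Ro.from_euler("xyz",s["orientation"],degrees=True).as_matrix()
pts=[und+t[:,0]*i*.028+t[:,1]*j*.022 for i in(-1,1) for j in(-1,1)]
top=[und-t[:,2]*.088+t[:,0]*i*.043+t[:,1]*j*.023 for i in(-1,1) for j in(-1,1)]
a=pts+top+[np.array([.760,-.149,.115])]
cv2.imwrite("pics/fin.png",np.hstack([ov("top",a,130,280,120,100,400,480),ov("scene",a,190,170,120,100,400,480)]))
E
```

```text
[ 0.57286193 -0.14001762  0.27353904] [129.89848722   0.21687032  87.10685292] 0.045627047789221345 [ -28.45078382   14.09384857  122.59065178  101.06700101   19.57355184
 -118.93234123] [ 0.6024941   0.31431385 -0.87995917]
[0.03, -0.03, 0.01] [0.02, 0.01, 0.05]
[ 0.64190669 -0.0336409   0.76604444]
```

View pics/fin.png

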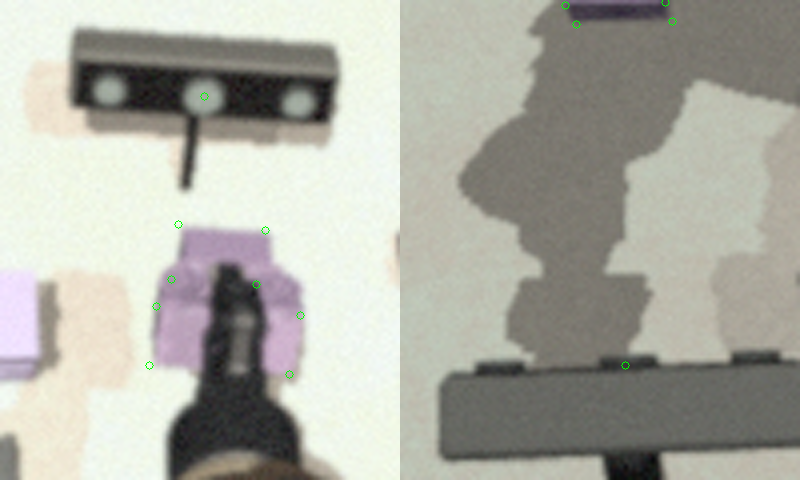

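The lens overlay matches at (204,96). The capital sits about 2 mm to −y of the prediction, which may be a small pivot in the jaws. I'll check with an averaged close-up.

```bash
python3 - <<'E'
from h import *
s=manip.state()
f=np.mean([manip.grab_frame("top").astype(float) for _ in range(16)],0)[:,:,::-1]
np.save("avg.npy",f)
x,y,w,h=314,180,46,50
g=cv2.convertScaleAbs(cv2.resize(f[y:y+h,x:x+w],None,fx=12,fy=12,interpolation=cv2.INTER_CUBIC),alpha=1.4)
t=Ro.from_euler("xyz",s["orientation"],degrees=True).as_matrix();und=s["tool_pos"]+.045*t[:,2]
q=lambda a,b,z:tuple(int(round(v)) for v in (proj("top",und+t@np.array([a,b,-z]))-[x,y]+.5)*12)
# upper face in view is the +-y side; draw both sides' tenon edge and slab edges
b=min((-1,1),key=lambda k:-(t[:,1]*k)[2])
for A,B in [((-.028,.022*b,0),(.028,.022*b,0)),((.028,.022*b,0),(.028,.022*b,.036)),((-.028,.022*b,0),(-.028,.022*b,.036)),((-.043,.023*b,.074),(-.043,.023*b,.088)),((.043,.023*b,.074),(.043,.023*b,.088)),((.043,.023*b,.088),(-.043,.023*b,.088))]:
    print(q(*A),q(*B));cv2.line(g,q(*A),q(*B),(0,255,0),1)
cv2.imwrite("pics/z.png",g)
E
```

```text
(389, 90) (126, 73)
(126, 73) (131, 173)
(389, 90) (401, 191)
(489, 305) (495, 348)
(62, 277) (63, 319)
(63, 319) (495, 348)
```

View pics/z.png

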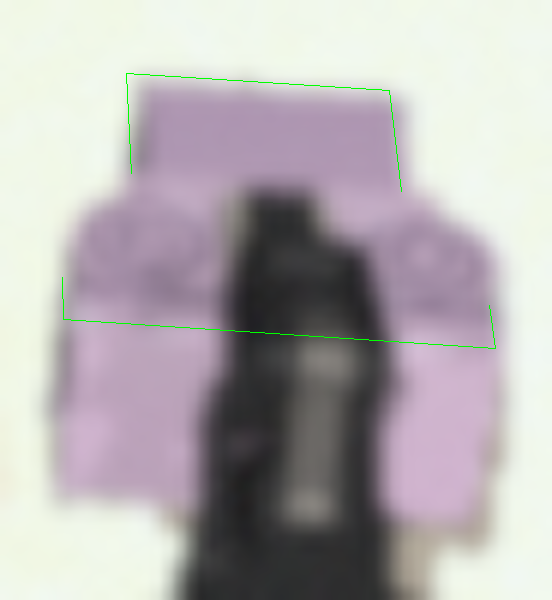

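The slab edge, (55,500)–(490,530), parallels the prediction. The underside edge is close to it but blurry, so I'll fit both edges at subpixel.

```bash
python3 - <<'E'
from h import *
f=np.load("avg.npy");g=f[:,:,1];x,y=314,180
s=manip.state();t=Ro.from_euler("xyz",s["orientation"],degrees=True).as_matrix();und=s["tool_pos"]+.045*t[:,2]
def edge(cols,r0,r1):
    P=[]
    for c in cols:
        v=g[r0:r1,c];i=np.abs(np.diff(v));k=i.argmax();sl=slice(max(0,k-2),k+3);P.append((c,r0+.5+(np.arange(len(i))[sl]*i[sl]).sum()/i[sl].sum()))
    P=np.array(P);m=np.polyfit(P[:,0],P[:,1],1);print(np.degrees(np.arctan(m[0])).round(2),"resid",np.std(P[:,1]-np.polyval(m,P[:,0])).round(2),P[[0,-1]].round(1).tolist())
def pr(a,b): a,b=[proj("top",und+t@np.array(k)) for k in(a,b)];d=a-b;print("  pred",np.degrees(np.arctan(d[1]/d[0])).round(2),a.round(1),b.round(1))
edge(range(328,346),183,192);b=min((-1,1),key=lambda k:-(t[:,1]*k)[2])
pr((-.028,.022*b,0),(.028,.022*b,0))
edge(list(range(320,329)),214,227);edge(list(range(320,329))+list(range(348,353)),214,228)
pr((-.043,-.023*b,-.088),(.043,-.023*b,-.088))
# horizontal midpoints of tenon
for r in(189,190,191,192,193):
    v=np.diff(g[r,318:356]);l=v[:14].argmin();h=14+10+v[24:].argmax()
    w=lambda k:318.5+(np.arange(k-2,k+3)*np.abs(v[k-2:k+3])).sum()/np.abs(v[k-2:k+3]).sum()
    print(r,w(l).round(2),w(h).round(2))
for z in(0,.036):pr((-.028,.022*b,-z),(.028,.022*b,-z))
E
```

```text
3.76 resid 0.08 [[328.0, 186.4], [345.0, 187.4]]
  pred 3.73 [346. 187.] [324.1 185.6]
14.57 resid 0.52 [[320.0, 221.3], [328.0, 223.8]]
6.72 resid 0.75 [[320.0, 221.3], [352.0, 225.3]]
  pred 3.81 [351.9 223.1] [316.9 220.8]
189 324.69 347.28
190 324.54 347.27
191 324.42 347.27
192 324.33 347.36
193 324.19 347.43
  pred 3.73 [346. 187.] [324.1 185.6]
  pred 3.75 [346.9 195.4] [324.4 193.9]
```

The underside edge slope is 3.76° against 3.73° predicted, so there is no pivot, and the offsets are about 1 mm. I'll trim slightly and let it settle.

move_arm:
  linear:
    - [0.05,-0.02,0.03]
    - [0.05,-0.02,0.03]
    - [0.05,-0.02,0.03]
    - [0.05,-0.02,0.03]
    - [0.05,-0.02,0.03]
    - [0.05,-0.02,0.03]
    - [0.05,-0.02,0.03]
    - [0.05,-0.02,0.03]
  turn:
    - [0,0,0]
    - [0,0,0]
    - [0,0,0]
    - [0,0,0]
    - [0,0,0]
    - [0,0,0]
    - [0,0,0]
    - [0,0,0]
  jaw: [0.8,0.8,0.8,0.8,0.8,0.8,0.8,0.8]

```text
t: 14.25
tool_pos: [0.5734, -0.1387, 0.272]
orientation: [129.9, 0.2, 87.1]
contact_force: [-0.7, 0.4, -1.1]
gripper_width: 0.0458
```

```bash
python3 - <<'E'
from h import *
s=manip.state();t=Ro.from_euler("xyz",s["orientation"],degrees=True).as_matrix();p,R,d=target()
u=s["tool_pos"]+.045*t[:,2];v=u-[.76,-.149,.115]
print("dist",v@d,"off mm",1e3*np.linalg.norm(v-d*(v@d)),"tilt",np.degrees(np.arccos(-t[:,2]@d)),s["gripper_width"],np.abs(s["qd"]).max(),s["t"])
f=np.hstack([cv2.resize(manip.grab_frame(n)[:,:,::-1],(400,300)) for n in("scene","top")]);cv2.imwrite("pics/end.png",cv2.convertScaleAbs(f,alpha=1.4))
E
```

```text
dist 0.19905696180013763 off mm 0.4926617626608236 tilt 0.09279757495748703 0.04577616220360873 0.10100587537412431 14.25
```

View pics/end.png

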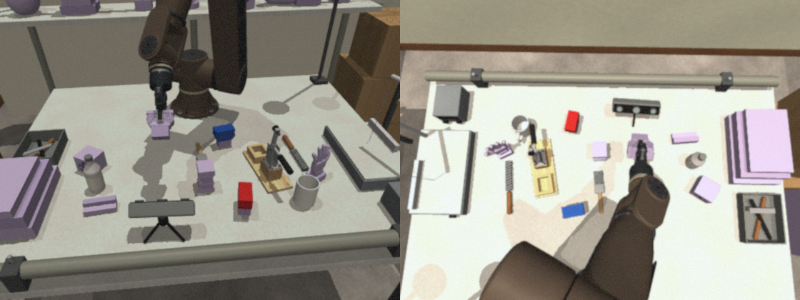

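The final picture shows the capital held in front of the scanner, the nest empty at (543,183), the clamp open, and everything else in place.

```bash
python3 -c "
from cell import manip
print(manip.sign_off())"
```

```text
the job is handed in; nothing more can be done
None
```

The job is handed in at about 14 s of the 58 s allowed. The capital is held steady in front of the scanner with its underside facing the lenses.

- **Clamp:** I pushed the lever over to its stop, where the force rose to 25 N with no further travel. The picture showed the hold-down arm past upright, and the clamp was still open in the last picture.
- **Capital:** I gripped it on its flat sides (45.6 mm opening), drew it straight up out of the nest and turned it towards the scanner. Joint 6 ran into its limit while turning, so I rolled the capital 90° about the viewing axis. It still faces the lenses squarely.
- **Final pose:** The underside is about 199 mm from the lenses, 0.5 mm off centre and 0.1° off square. These figures come from the arm's own pose and my estimate of where the scanner stands.
- **Checks:** Before a last trim of about 2 mm, a top-camera edge fit agreed with the arm's pose: 3.76° measured against 3.73° expected, and about 1 mm in position. An edge fit on the far slab edge was too noisy to use (14.6° and 6.7° against 3.8° expected), so I disregarded it.
- **Surroundings:** The scanner was not touched, and the other things on the bench look undisturbed in the last picture.

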